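# Load the universal joint and bring up the tailstock

## Task

Lay the universal joint into the bench fixture, its two shafts down in the two saddles and the shorter, plain shaft (the one with the flared collar beside the ears) towards the fixed stop and the longer shaft, divided by a groove, towards the tailstock; set it down, do not drop it. Then slide the tailstock along its bed until it has pushed the joint right up against the fixed stop, so that there is no gap at either end, and let go. Leave the other things on the bench where they are.

Things in the scene. Friction and masses are not known exactly. Their poses are not given: they have to be found in the camera images.
- u_joint: Forged grey universal joint, 165 mm long, 70 wide over its cross pins, 52 high, 0.6 kg, lying on its ears. Origin under its middle; z up; y along the shafts (36 mm thick, axis 26 mm up, ends at y = +82 and -82 mm). The wide middle spans y = -18 to +35 mm: the shaft at +y is the shorter (47 mm, plain, flared collar), the one at -y the longer (64 mm, divided by a groove).
- ear_grip (a point): Place to grip the joint, from above, closing along its x: x = 0, y = +12, z = 40 mm in its frame, between the flat parallel ear sides (x = +31 and -31 mm, y = -2 to +20, z = 1 to 51 mm). Round cross pins (16 mm, 26 mm up, at y = -10 mm) stand 4 mm proud of the ears. Axes as the joint's.
- fixture: Fixed bench fixture; grey base plate 364 x 96 x 16 mm, y = -243 to +121 mm. Origin on the bench under the seat; local y along the bed towards the fixed stop. The joint goes in with its +y along the fixture's +y, origin at x = 0, y = -9 to +3 mm, z = 16 mm (ears stand on the plate between the saddles); the other way round it does not go in. Pushed home it is at y = +3 mm.
- saddle_stop (a point): Middle of the dark steel U saddle near the fixed stop, on the base plate, 16 mm up. Two walls 41 mm apart, flared to 51 mm at the mouth, tops 56 mm above the bench, 64 mm wide outside, 24 mm long (fixture y = +41 to +65 mm). Axes as the fixture's.
- saddle_tail (a point): The same for the saddle on the tailstock's side, 31 mm long (fixture y = -58 to -27 mm).
- tailstock (a joint): Slide of the tailstock (aluminium block 66 x 50 mm on two rails, a steel pusher in front, a black upright post on top) along the fixture's +y, in m; 0 = fully back, larger = nearer the fixed stop; range 0 to 0.110, starts at 0 to 0.045. Takes about 3 N to move, stays where it is left. With the joint home between stop and pusher it reads about 0.090.
- stop_face (a point): Middle of the steel button face (30 mm across) on the fixed stop, a grey block 66 mm wide and 78 mm high at the fixture's +y end; 42 mm above the bench, fixture y = +85 mm. Axes as the fixture's.
- tail_face (a point): Middle of the tailstock pusher's front face (30 mm across), 42 mm above the bench; moves with the tailstock. Axes as the fixture's.
- tail_post (a point): Point inside the tailstock's black square post (28 x 28 mm, from 60 to 112 mm above the bench, 45 mm behind the pusher face), 95 mm above the bench: grip here from above. Axes as the fixture's.
- gear: Toothed steel pinion 56 mm across, 28 mm high, lying flat; leave alone. Origin under its centre.
- meter: Dark hand-held meter with a round dial, 116 x 66 x 30 mm, lying flat at the front right; leave alone. Origin under its middle.
- spanner: Open-and-ring spanner 177 mm long, lying flat at the back; leave alone. Origin under the middle.
Things that resemble listed ones, but are neither listed nor needed, are in the scene too. Leave any yellow look-alike of the u_joint alone.

How it is judged (in metres and radians):
On the way, in this order (a step that is already met when the one before it is completed fails the run):
1. the universal joint lies in both saddles, shorter end towards the fixed stop, and is released (x of u_joint in the frame of fixture between -0.006 and 0.006 m and z of u_joint in the frame of fixture between 0.012 and 0.021 m and angle between the y axis of u_joint and the y axis of fixture, either way round below 0.12 rad and angle between the z axis of u_joint and the z axis of fixture, either way round below 0.12 rad and y of stop_face in the frame of u_joint above 0.075 m and linear speed of u_joint below 0.01 m/s and contact force between the fingers and u_joint below 0.3 N), for 0.2 s.
2. the tailstock has pushed the joint up against the fixed stop (x of u_joint in the frame of fixture between -0.006 and 0.006 m and z of u_joint in the frame of fixture between 0.012 and 0.021 m and angle between the y axis of u_joint and the y axis of fixture, either way round below 0.12 rad and angle between the z axis of u_joint and the z axis of fixture, either way round below 0.12 rad and y of stop_face in the frame of u_joint between 0.075 and 0.085 m and y of tail_face in the frame of u_joint above -0.085 m), for 0.2 s.
At the end, for the whole second after the job is handed in: The universal joint lies in both saddles on the base plate (within 6 mm sideways, 5 mm in height, 0.12 rad), shorter end towards the fixed stop, with less than 3 mm of gap at the stop and less than 3 mm at the tailstock pusher, everything released and at rest (all of step 2 and linear speed of u_joint below 0.01 m/s and contact force between the fingers and u_joint below 0.3 N and velocity of joint tailstock between -0.005 and 0.005 m/s); the robot touches nothing.
It fails at once if the joint is dropped into the fixture (falls more than about 25 mm) (linear speed of u_joint above 0.7 m/s and contact force between the fingers and u_joint below 0.1 N and horizontal distance between u_joint and fixture below 0.1 m).
It fails at once if another thing on the bench is moved by more than 30 mm (distance of any of gear, meter, spanner from where it was at the start of the episode above 0.03 m).
It also fails if it takes over 48 s, if anything falls off the work surface, if the arm or the gripper's body presses on something with over 40 N, if the wrist force passes 120 N, or if a joint passes its speed limit or range.

## Robot

A 6-joint arm with a two-finger parallel gripper is mounted at the origin on a cart in front of the work surface, level with it; the furniture and walls round the work are solid. World frame = base frame: x ahead of the robot, y to its left, z up, the work surface at z = 0. Lengths are in m, angles in degrees, forces in N, time in s.
With the tool pointing down it reaches from about 0.4 to 0.825 m from the base axis. Payload 7 kg.
Tool frame: the origin (TCP) lies at the very end of the fingers, on their centre line; the grasp point (between the pads) lies r.grip_depth behind it (r.grip_depth is the distance from the TCP to the grasp point, in m); z points along the fingers, y is the direction in which the jaws open and shut (so a half turn about z gives the same grasp; the last joint's range is limited). The gripper opens to 88 mm and grips with 3 to 60 N. Pads are 19 mm wide; open, the fingers measure 130 mm over their backs; the gripper's body (78 mm by 193 mm) begins 47 mm behind the grasp point.
Start: joints at [90.877, 20.546, 0.682, 0, -70.136, -16.507], TCP at [0.182, 0.65, 0.227] pointing down, gripper open.
Joint ranges: [-176.03, 176.03], [-82.01, 121.73], [-58.28, 71.71], [-173.87, 95.51], [-174.79, -0.11], [-173.66, 173.66]. Speed limits (degrees/s): [136.94, 136.94, 172.46, 180, 180, 180].

## Interface

Orientations are given as [roll, pitch, yaw] about the fixed x, y, z axes, in that order (R = Rz(yaw) Ry(pitch) Rx(roll)).
In Python, from plant import r gives the robot as it stands. The module is installed in compiled form; this text tells all that it offers.
- The arm moves only by the tool step_arm, never from a script. Its argument "increments" is a list of rows, each a list of 3 entries, a list of its own where there are three numbers: the shift along the tool's x, y, z in m, then the turn, a rotation vector about the tool's x, y, z in rad, then the closure, from 0 (fully open) to 1 (shut). In form: [[[x, y, z], [wx, wy, wz], grip], ...]. A call has 1 to 10 rows; each row is the pose to reach, as a shift and turn from the pose commanded when the call began, along the tool's axes at that moment; what a row does not reach only later rows make up. A row lasts 1/10 s, in which the tool goes at most 50 mm and 8.59 degrees, less where a joint would pass 70% of its speed; a pose out of reach is approached as far as the arm can. A call with a gripper value outside its range is refused whole. The fingers move at their own pace and stop on an object; "force" is the grip in N (left out, the last holds). Time passes only in rows, so rows that repeat a pose let the fingers close. It gives the time, the measured TCP pose, the force and the opening at its end, in the units of the state.
- r.get_state(): the state, without advancing time (a new reading comes with each control period).
- r.capture(name): name is "scene" or "side" or "wrist"; returns a dict with "color" (480x640x3 uint8, red, green, blue), "intrinsics" (3x3 intrinsics, pixels), "rvec" (rotation vector, rad) and "tvec" (3), from world to camera coordinates, as OpenCV has them; the wrist camera has in their place "T_tool_cam" (4x4, takes a point from camera to tool coordinates, whose origin is the TCP and whose axes are the flange's). Camera axes: x right, y down, z forward; pixel columns grow to the right and rows downward; lengths in m; the calibration is good to about 2 mm. The wrist camera is an equidistant fisheye: a pixel r from the principal point sees the ray r / f radians off the axis. A picture is of the moment at which its call begins: read the wrist's pose just before it. There is no depth.
- r.close_job(): hands the job in, once; it reports no verdict.
The state is a dict: "time_s": time; "joints": joint angles; "qd": joint speeds; "joint_torque": joint torques, N m; "tcp_pos": TCP position; "eef_rot": TCP orientation; "contact_force": force on the tool from outside, world axes, zero at the start; "moment": the same for the moment, N m; "gripper_width": finger opening in m.
Only numpy, scipy, OpenCV 4.12 (cv2) and the standard library are available. Lean on these libraries where they do the work, as an engineer would, in place of code of your own. Each camera call takes 0.05 s, during which the arm holds its last target.

## Working session

There is one attempt and no reset: what is moved stays moved. The work goes in short steps, Python scripts to look and compute and a tool call to move; the robot and the scene stay as the last step left them, time stands still between calls to the robot, and variables do not carry over. Pictures are saved under pics/ and viewed, and the job is handed in when it is done.

Besides the shell and the picture viewer there is one more tool, called after "Request:" by a JSON object that holds its "api" and its "payload", one argument or row to a line. step_arm: Moves the arm, as the interface text tells. Its arguments: {"type":"object","properties":{"increments":{"type":"array","items":{"type":"array"}},"force":{"type":"number"}},"required":["increments"]}

```bash
mkdir -p pics
cat > h.py <<'E'
import cv2,numpy as np
from plant import r
from scipy.spatial.transform import Rotation as R
def snap(n,f):
    c=r.capture(n); cv2.imwrite('pics/'+f,c['color'][:,:,::-1]); return c
E
python3 - <<'E'
from h import *
s=r.get_state(); print(s['time_s'],s['tcp_pos'],s['eef_rot'],s['gripper_width'],r.grip_depth)
import pickle
d={}
for n in('scene','side','wrist'):
    d[n]=snap(n,n+'0.png'); print({k:np.round(v,4).tolist() for k,v in d[n].items() if k!='color'})
d['state']=s
pickle.dump(d,open('d0.pkl','wb'))
E
```

```text
0.0 [0.1817629  0.64954578 0.22562603] [ 1.79905004e+02 -9.03818362e-03 -1.56356628e+01] 0.0877856493378369 0.0188
{'intrinsics': [[438.7585, 0.0, 318.1486], [0.0, 438.7585, 243.0681], [0.0, 0.0, 1.0]], 'rvec': [2.2373, -0.6766, 0.3074], 'tvec': [-0.3671, 0.2833, 0.9863]}
{'intrinsics': [[558.4926, 0.0, 323.2463], [0.0, 558.4926, 235.9967], [0.0, 0.0, 1.0]], 'rvec': [0.4394, -2.5932, 1.4236], 'tvec': [0.4905, 0.1012, 1.5954]}
{'intrinsics': [[371.6483, 0.0, 317.2571], [0.0, 371.6483, 243.1351], [0.0, 0.0, 1.0]], 'T_tool_cam': [[0.0005, -0.9582, -0.2859, 0.077], [1.0, 0.0003, 0.0008, 0.0009], [-0.0007, -0.2859, 0.9582, -0.1588], [0.0, 0.0, 0.0, 1.0]]}
```

View pics/scene0.png

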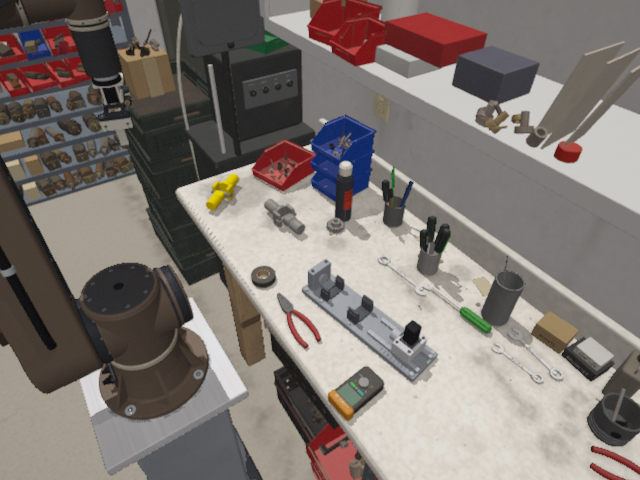

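View pics/side0.png

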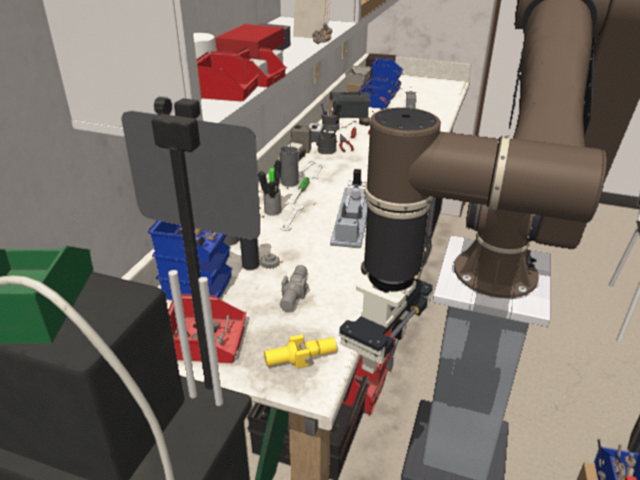

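View pics/wrist0.png

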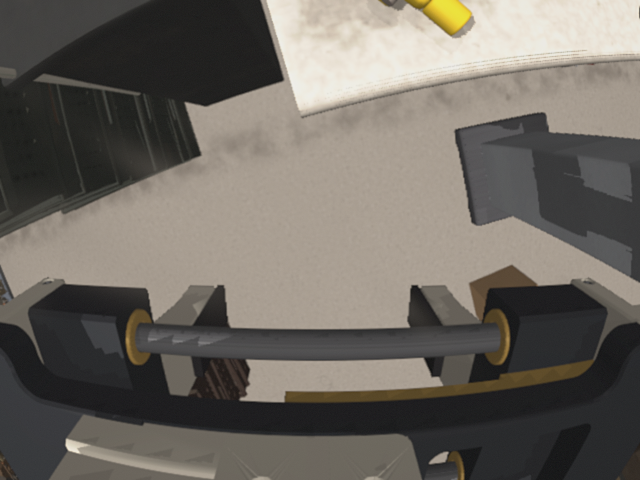

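The scene view shows the grey joint at about (285,216), the yellow look-alike at (223,191), and the fixture from its stop at (318,278) to the post at (412,335). I'll zoom in on both.

Run:
```python
import pickle,cv2
d=pickle.load(open('d0.pkl','rb'))
im=d['scene']['color'][:,:,::-1]
cv2.imwrite('pics/z1.png',cv2.resize(im[250:390,295:445],None,fx=5,fy=5,interpolation=cv2.INTER_CUBIC)[:600*2])
a=cv2.resize(im[255:385,295:445],None,fx=4.6,fy=4.6,interpolation=cv2.INTER_CUBIC);cv2.imwrite('pics/z1.png',a)
a=cv2.resize(im[190:245,255:315],None,fx=10,fy=10,interpolation=cv2.INTER_CUBIC);cv2.imwrite('pics/z2.png',a)
im=d['side']['color'][:,:,::-1]
a=cv2.resize(im[255:315,270:320],None,fx=10,fy=10,interpolation=cv2.INTER_CUBIC);cv2.imwrite('pics/z3.png',a)
```

```text
(no output)
```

View pics/z1.png

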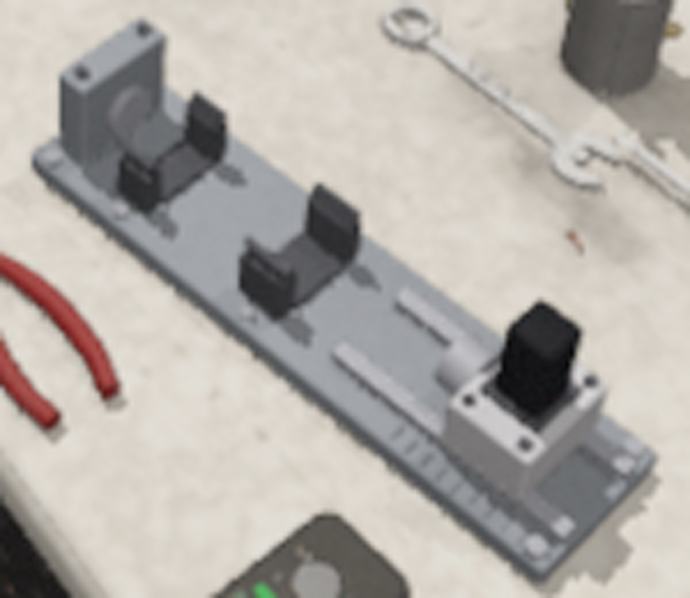

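View pics/z2.png

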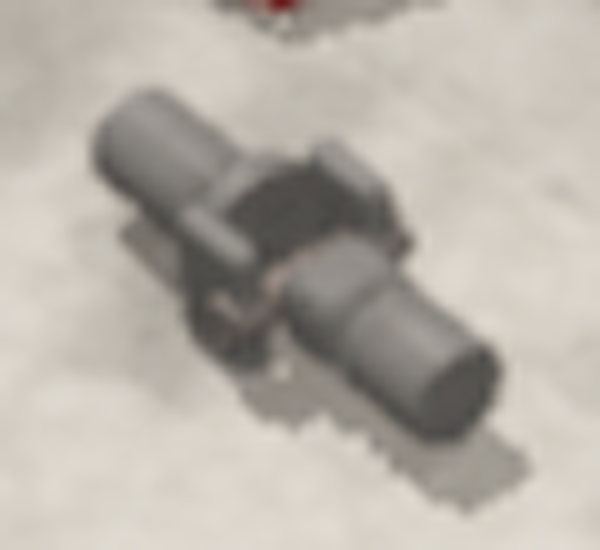

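View pics/z3.png

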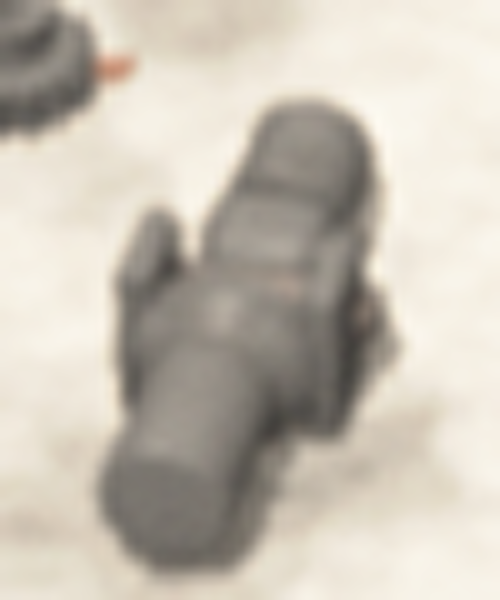

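```bash
cat >> h.py <<'E'
from scipy.optimize import least_squares
def proj(c,P):
    return cv2.projectPoints(np.asarray(P,float).reshape(-1,1,3),c['rvec'],c['tvec'],c['intrinsics'],None)[0].reshape(-1,2)
def pose(p,P,z0=0):
    P=np.atleast_2d(np.array(P,float)); c,s=np.cos(p[2]),np.sin(p[2])
    return np.c_[c*P[:,0]-s*P[:,1]+p[0], s*P[:,0]+c*P[:,1]+p[1], P[:,2]+z0]
E
python3 - <<'E'
from h import *
import pickle
d=pickle.load(open('d0.pkl','rb'))
sc,sd=d['scene'],d['side']
# fixture
o=np.array([295,255]); 
P=[[-.048,.121,.016],[-.048,-.243,.016],[.048,-.243,.016],[.032,-.027,.056],[.032,-.058,.056],[.032,.041,.056]]
uv=o+np.array([[35,160],[540,572],[655,458],[320,187],[358,228],[225,133]])/4.6
f=lambda p:(proj(sc,pose(p,P))-uv).ravel()
q=least_squares(f,[.6,0,0]); print('fix',q.x[:2],np.degrees(q.x[2]),np.round(q.fun.reshape(-1,2),1).tolist()); pf=q.x
# tailstock from post top centre
t=least_squares(lambda y:(proj(sc,pose(pf,[[0,y[0],.112]]))-(o+np.array([545,325])/4.6)).ravel(),[-.2]); print('post y',t.x,t.fun)
g=lambda p:np.r_[(proj(sc,pose(p,[[0,-.082,.026]]))-([255+46.2,190+39.2])).ravel(),(proj(sd,pose(p,[[0,.082,.026]]))-([270+16.5,255+51])).ravel()]
q=least_squares(g,[.5,.4,0]); print('joint',q.x[:2],np.degrees(q.x[2]),np.round(q.fun,1)); pj=q.x
J=[[x,y,.0] for x,y in((-.031,-.002),(-.031,.02),(.031,.02),(.031,-.002))];J+= [[a,b,.051] for a,b,_ in J]
J+=[[0,.082,.044],[0,-.082,.044],[.018,.082,.026],[-.018,.082,.026],[.018,-.082,.026],[-.018,-.082,.026],[.035,-.01,.026],[-.035,-.01,.026],[0,.082,.026],[0,-.082,.026]]
for c,(x0,y0,x1,y1),n in((sc,(245,180,325,240),'o1'),(sd,(260,245,330,320),'o2')):
    im=cv2.resize(c['color'][y0:y1,x0:x1,::-1],None,fx=8,fy=8,interpolation=cv2.INTER_CUBIC)
    for u in proj(c,pose(pj,J)): cv2.circle(im,tuple(int(v) for v in (u-[x0,y0]+.5)*8),3,(0,0,255),-1)
    cv2.imwrite(f'pics/{n}.png',im)
E
```

```text
fix [ 0.45795415 -0.10330439] 10.260479747199321 [[-2.8, 0.3], [0.7, 2.8], [1.2, 1.0], [-0.4, -0.4], [1.0, -2.2], [0.1, -3.5]]
post y [-0.18642532] [-1.24301522  1.69666868]
joint [0.503823   0.28517707] 8.589931806069085 [-0.6 -1.   0.1 -1.1]
```

View pics/o1.png

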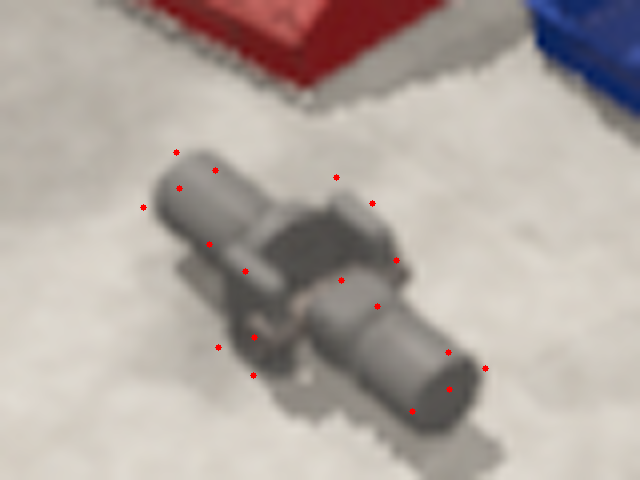

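View pics/o2.png

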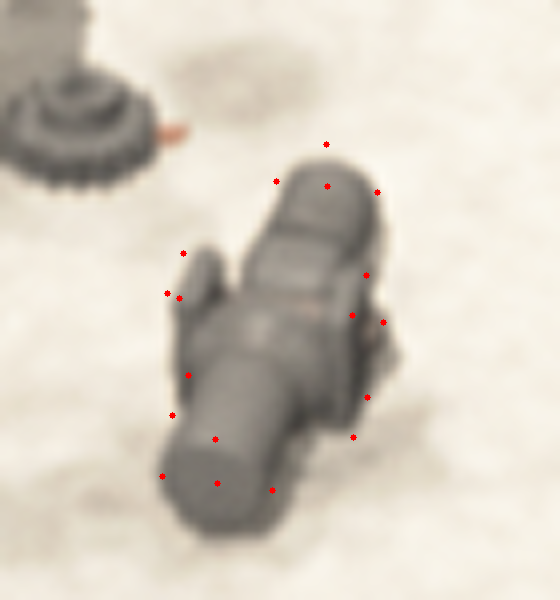

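```bash
cat >> h.py <<'E'
def ray_plane(c,uv,z=0.):
    Rm=cv2.Rodrigues(c['rvec'])[0]; C=-Rm.T@c['tvec']
    d=Rm.T@np.linalg.inv(c['intrinsics'])@np.r_[uv,1]; return C+d*(z-C[2])/d[2]
def delta(pos,yaw,roll=180,pitch=0):
    s=r.get_state(); T=R.from_euler('xyz',s['eef_rot'],degrees=True)
    G=R.from_euler('xyz',[roll,pitch,yaw],degrees=True)
    print('d',np.round(T.inv().apply(np.array(pos)-s['tcp_pos']),4).tolist(),np.round((T.inv()*G).as_rotvec(),4).tolist())
E
python3 - <<'E'
from h import *
import pickle
d=pickle.load(open('d0.pkl','rb')); sc=d['scene']
for n,uv in dict(bottle=(343,218),bluebin_near=(315,190),redbin=(285,188),gear=(336,228),tape=(263,276),yellow=(215,207),pens=(394,222),dark=(428,270)).items(): print(n,np.round(ray_plane(sc,uv),3))
print(ray_plane(d['side'],(250,268)))
print(ray_plane(sc,(343,165),.2))
delta([.504,.33,.24],-81.4)
E
```

```text
bottle [ 0.67   0.198 -0.   ]
bluebin_near [ 0.678  0.371 -0.   ]
redbin [ 0.599  0.437 -0.   ]
gear [0.623 0.171 0.   ]
tape [0.34  0.118 0.   ]
yellow [ 0.356  0.471 -0.   ]
pens [0.791 0.095 0.   ]
dark [ 0.733 -0.115  0.   ]
[0.66489259 0.21974973 0.        ]
[0.6575678  0.19783958 0.2       ]
d [0.3964, 0.221, -0.0138] [0.0011, -0.0009, 1.1478]
```

Request:
{"api": "step_arm", "payload": {
  "increments": [
    [[0.412,0.163,-0.014],[0,0,1.148],0],
    [[0.412,0.163,-0.014],[0,0,1.148],0],
    [[0.412,0.163,-0.014],[0,0,1.148],0],
    [[0.412,0.163,-0.014],[0,0,1.148],0],
    [[0.412,0.163,-0.014],[0,0,1.148],0],
    [[0.412,0.163,-0.014],[0,0,1.148],0],
    [[0.412,0.163,-0.014],[0,0,1.148],0],
    [[0.412,0.163,-0.014],[0,0,1.148],0],
    [[0.412,0.163,-0.014],[0,0,1.148],0],
    [[0.412,0.163,-0.014],[0,0,1.148],0]
  ]
}}

```text
time_s: 1.15
tcp_pos: [0.5381, 0.3784, 0.2401]
eef_rot: [180.0, -0.1, -81.7]
contact_force: [-0.4, -1.4, -1.0]
gripper_width: 0.0874
```

Run:
```python
from h import *
import pickle
s=r.get_state();print(s['tcp_pos'],s['eef_rot'],s['joints'])
c=snap('wrist','w1.png');c['state']=s;pickle.dump(c,open('w1.pkl','wb'))
```

```text
[0.5381045  0.37844431 0.24005064] [ 1.79984449e+02 -6.84659804e-02 -8.16877794e+01] [ 5.20925478e+01  1.85406580e+01 -4.96018822e-01  4.08959340e-02
 -7.10219264e+01 -4.37936559e+01]
```

View pics/w1.png

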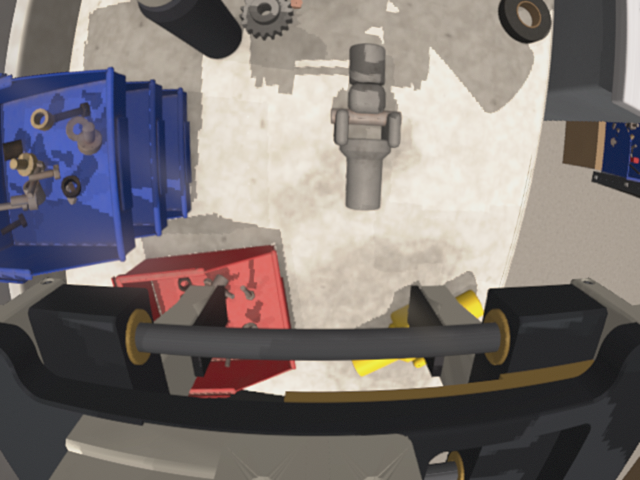

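The wrist view shows the joint: grooved long shaft at the top (366,62), ears at (342,128) and (395,128), plain end at the bottom (364,200). I'll fit the pose.

```bash
cat >> h.py <<'E'
def wproj(c,P):
    s=c['state']; T=R.from_euler('xyz',s['eef_rot'],degrees=True)
    q=T.inv().apply(np.atleast_2d(P)-s['tcp_pos']); M=c['T_tool_cam']
    q=(q-M[:3,3])@M[:3,:3]
    rho=np.hypot(q[:,0],q[:,1]); th=np.arctan2(rho,q[:,2]); K=c['intrinsics']
    return np.c_[K[0,2]+K[0,0]*th*q[:,0]/rho, K[1,2]+K[1,1]*th*q[:,1]/rho]
def circ(y,rad=.018,z=.026,n=24):
    a=np.linspace(0,2*np.pi,n); return [[rad*np.cos(t),y,z+rad*np.sin(t)] for t in a]
def jmodel():
    L=[circ(.082),circ(-.082)]
    for s in(1,-1):
        x=.031*s
        L+=[[[x,-.002,.051],[x,.02,.051]]]
        L+=[[[.035*s,-.01+.008*np.cos(t),.026+.008*np.sin(t)] for t in np.linspace(0,6.3,16)]]
        L+=[[[.018*s,-.082,.026],[.018*s,-.018,.026]],[[.018*s,.035,.026],[.018*s,.082,.026]]]
    return L
def overlay(c,lines,pf,box,f,name):
    x0,y0,x1,y1=box
    im=cv2.resize(c['color'][y0:y1,x0:x1,::-1],None,fx=f,fy=f,interpolation=cv2.INTER_CUBIC)
    for l,p,z0 in lines:
        u=(pf(c,pose(p,l,z0))-[x0,y0]+.5)*f
        cv2.polylines(im,[u.round().astype(int).reshape(-1,1,2)],False,(0,0,255),1)
    cv2.imwrite('pics/'+name,im)
E
python3 - <<'E'
from h import *
import pickle
c=pickle.load(open('w1.pkl','rb'))
p=[.5038,.2852,np.radians(8.6)]
overlay(c,[(l,p,0) for l in jmodel()],wproj,(310,30,420,220),3.15,'w1o.png')
overlay(c,[],wproj,(310,30,420,220),3.15,'w1z.png')
a=cv2.imread('pics/w1o.png');b=cv2.imread('pics/w1z.png');cv2.imwrite('pics/w1o.png',np.hstack([a,b]))
E
```

```text
(no output)
```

View pics/w1o.png

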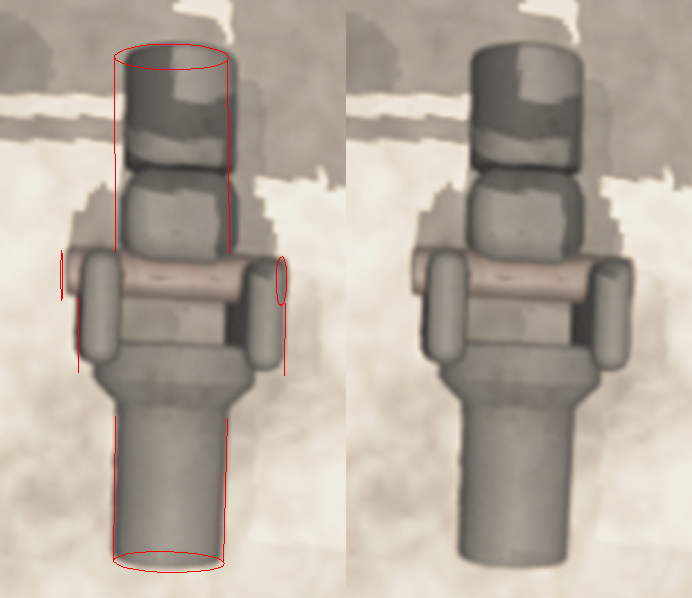

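Run:
```python
from h import *
import pickle
c=pickle.load(open('w1.pkl','rb'))
P=[[.018,-.082,.026],[-.018,-.082,.026],[.018,.08,.026],[-.018,.08,.026]]
p=[.5038,.2852,np.radians(8.6)]
u=wproj(c,pose(p,P)); print((u-[310,30])*3.15)
# target centres: shift top by (+10,0), bottom (-1.5,-6)
m=np.array([u[:2].mean(0)+[10/3.15,0/3.15],u[2:].mean(0)+[-1.5/3.15,-5/3.15]])
A=[[0,-.082,.026],[0,.08,.026]]
q=least_squares(lambda x:(wproj(c,pose(x,A))-m).ravel(),p);print(q.x[:2],np.degrees(q.x[2]),q.fun)
overlay(c,[(l,q.x,0) for l in jmodel()],wproj,(310,30,420,220),3.15,'w1o2.png')
print('ear',pose(q.x,[[0,.012,.04]]))
```

```text
[[112.67212182  53.88078017]
 [225.90468899  58.13901577]
 [111.95307961 553.27568355]
 [221.41750355 553.68397757]]
[0.50271078 0.28420269] 7.266554361110509 [ 0.0480113  -0.76864422 -0.02014159  0.74912353]
ear [[0.50119295 0.29610631 0.04      ]]
```

View pics/w1o2.png

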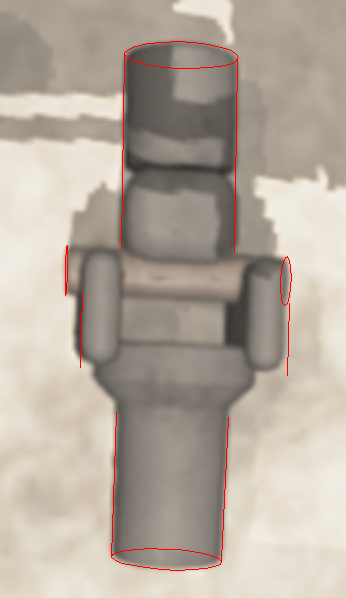

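Run:
```python
from h import *
delta([.502,.2964,.13],-82.5); delta([.502,.2964,.021],-82.5)
```

```text
d [0.0775, 0.0462, 0.11] [0.0007, -0.0007, 0.0151]
d [0.0774, 0.0461, 0.219] [0.0007, -0.0007, 0.0151]
```

Request:
{"api": "step_arm", "payload": {
  "increments": [
    [[0.04,0.024,0.0],[0,0,0.015],0],
    [[0.077,0.046,0.01],[0,0,0.015],0],
    [[0.077,0.046,0.06],[0,0,0.015],0],
    [[0.077,0.046,0.11],[0,0,0.015],0],
    [[0.077,0.046,0.15],[0,0,0.015],0],
    [[0.077,0.046,0.15],[0,0,0.015],0]
  ]
}}

```text
time_s: 1.8
tcp_pos: [0.4971, 0.2968, 0.0854]
eef_rot: [179.5, -0.3, -82.3]
contact_force: [-0.8, 0.1, 0.3]
gripper_width: 0.0877
```

Run:
```python
from h import *
import pickle
s=r.get_state();print(s['tcp_pos'],s['eef_rot'])
c=snap('wrist','w2.png');c['state']=s;pickle.dump(c,open('w2.pkl','wb'))
overlay(c,[(l,[.5035,.2845,np.radians(7.5)],0) for l in jmodel()],wproj,(0,0,640,480),1.2,'w2o.png')
delta([.502,.2964,.021],-82.5)
```

```text
[0.49709189 0.29676248 0.08538344] [179.53009397  -0.32375723 -82.26455546]
d [0.002, -0.0029, 0.0678] [0.0041, -0.0036, 0.0051]
```

View pics/w2o.png

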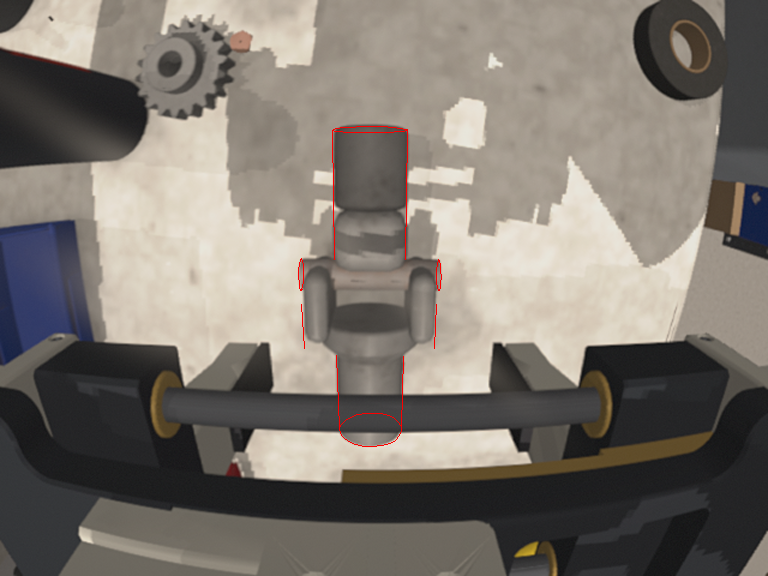

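Run:
```python
from h import *
s=r.get_state();print(s['tcp_pos'],s['eef_rot'],s['qd'])
delta([.502,.2964,.021],-82.5)
```

```text
[0.49907695 0.29828901 0.08876145] [179.76348519  -0.20813008 -82.20484273] [-0.146495   -2.73289649  4.24837238  1.41952808 -1.75135057  0.1446139 ]
d [0.002, -0.0029, 0.0678] [0.0041, -0.0036, 0.0051]
```

Request:
{"api": "step_arm", "payload": {
  "increments": [
    [[0.002,-0.003,0.01],[0.003,-0.003,0.005],0],
    [[0.002,-0.003,0.03],[0.003,-0.003,0.005],0],
    [[0.002,-0.003,0.05],[0.003,-0.003,0.005],0],
    [[0.002,-0.003,0.062],[0.003,-0.003,0.005],0],
    [[0.002,-0.003,0.068],[0.003,-0.003,0.005],0],
    [[0.002,-0.003,0.068],[0.003,-0.003,0.005],0],
    [[0.002,-0.003,0.068],[0.003,-0.003,0.005],0]
  ]
}}

```text
time_s: 2.55
tcp_pos: [0.5046, 0.298, 0.0235]
eef_rot: [-179.8, 0.2, -82.5]
contact_force: [-0.0, 0.6, 0.5]
gripper_width: 0.0874
```

Run:
```python
from h import *
s=r.get_state();print(s['tcp_pos'],s['eef_rot'],s['contact_force'])
delta([.502,.2964,.021],-82.5)
snap('wrist','w3.png')
```

```text
[0.50457475 0.29801938 0.02353312] [-179.7586836     0.21836735  -82.53582566] [-1.50221444e-04  6.26172521e-01  5.33163682e-01]
d [0.0013, 0.0028, 0.0025] [-0.0042, 0.0038, -0.0006]
```

View pics/w3.png

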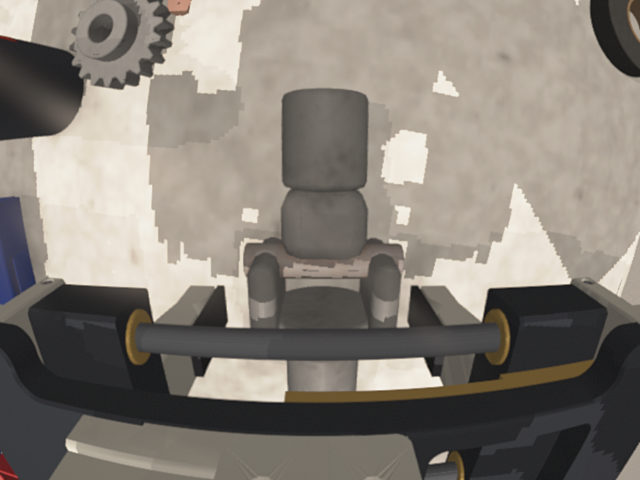

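The fingers straddle the ears with clearance on both sides, and the pins are ahead of the pads. Now I'll grip.

Request:
{"api": "step_arm", "payload": {
  "increments": [
    [[0.001,0.002,0.001],[0,0,0],0.3],
    [[0.001,0.002,0.001],[0,0,0],1],
    [[0.001,0.002,0.001],[0,0,0],1],
    [[0.001,0.002,0.001],[0,0,0],1],
    [[0.001,0.002,0.001],[0,0,0],1],
    [[0.001,0.002,0.001],[0,0,0],1]
  ],
  "force": 35
}}

```text
time_s: 3.2
tcp_pos: [0.5022, 0.2963, 0.0217]
eef_rot: [-179.8, 0.2, -82.5]
contact_force: [-1.4, -0.0, 2.6]
gripper_width: 0.0614
```

Run:
```python
from h import *
s=r.get_state();print(s['tcp_pos'],s['eef_rot'],s['contact_force'],s['gripper_width'])
```

```text
[0.50222631 0.29632039 0.02173872] [-1.79816500e+02  1.79293114e-01 -8.25418589e+01] [-1.42597683 -0.04589665  2.64433123] 0.06136855110724605
```

Request:
{"api": "step_arm", "payload": {
  "increments": [
    [[0,0,-0.01],[0,0,0],1],
    [[0,0,-0.04],[0,0,0],1],
    [[0,0,-0.08],[0,0,0],1],
    [[0,0,-0.12],[0,0,0],1],
    [[0,0,-0.16],[0,0,0],1],
    [[0,0,-0.18],[0,0,0],1],
    [[0,0,-0.18],[0,0,0],1]
  ]
}}

```text
time_s: 3.9
tcp_pos: [0.5026, 0.2965, 0.205]
eef_rot: [-179.6, 0.4, -82.5]
contact_force: [0.4, 0.8, -4.9]
gripper_width: 0.0618
```

Run:
```python
from h import *
s=r.get_state();print(s['tcp_pos'],s['eef_rot'],s['contact_force'],s['gripper_width'])
snap('wrist','w4.png')
delta([.53,-.05,.20],-80)
```

```text
[0.50258169 0.29647181 0.20495788] [-179.58313994    0.37348336  -82.54393487] [ 0.43845471  0.82946695 -4.90458557] 0.06183924542625395
d [0.3465, 0.0164, 0.0005] [-0.004, 0.0047, -0.045]
```

View pics/w4.png

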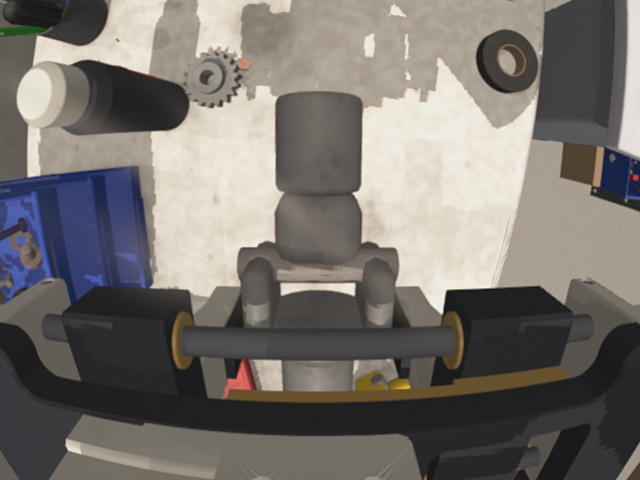

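The joint is lifted level and firmly held. The bottle at left (100,95) is clear of the path. Next stop is a viewing pose near the fixture.

Request:
{"api": "step_arm", "payload": {
  "increments": [
    [[0.03,-0.01,0],[0,0,0],1],
    [[0.07,-0.01,0],[0,0,-0.01],1],
    [[0.11,-0.01,0],[0,0,-0.02],1],
    [[0.155,0,0],[0,0,-0.03],1],
    [[0.2,0,0],[0,0,-0.04],1],
    [[0.245,0.005,0],[0,0,-0.045],1],
    [[0.29,0.01,0],[0,0,-0.045],1],
    [[0.325,0.015,0],[0,0,-0.045],1],
    [[0.345,0.016,0],[0,0,-0.045],1],
    [[0.345,0.016,0],[0,0,-0.045],1]
  ]
}}

```text
time_s: 4.95
tcp_pos: [0.5285, -0.0512, 0.1976]
eef_rot: [179.9, 0.2, -80.2]
contact_force: [0.5, 0.9, -5.7]
gripper_width: 0.0618
```

Request:
{"api": "step_arm", "payload": {
  "increments": [
    [[0,0,0],[0,0,0],1],
    [[0,0,0],[0,0,0],1]
  ]
}}

```text
time_s: 5.15
tcp_pos: [0.5298, -0.0482, 0.199]
eef_rot: [-180.0, 0.2, -80.0]
contact_force: [0.5, 0.8, -5.6]
gripper_width: 0.0617
```

Run:
```python
from h import *
import pickle
s=r.get_state();print(s['tcp_pos'],s['eef_rot'],s['contact_force'],s['gripper_width'],np.abs(s['qd']).max())
c=snap('wrist','w5.png');c['state']=s;pickle.dump(c,open('w5.pkl','wb'))
```

```text
[ 0.52976113 -0.04820671  0.19904696] [-1.79961062e+02  1.79772956e-01 -7.99690754e+01] [ 0.53053512  0.80910899 -5.61831128] 0.06168542445573168 0.6843519831402622
```

View pics/w5.png

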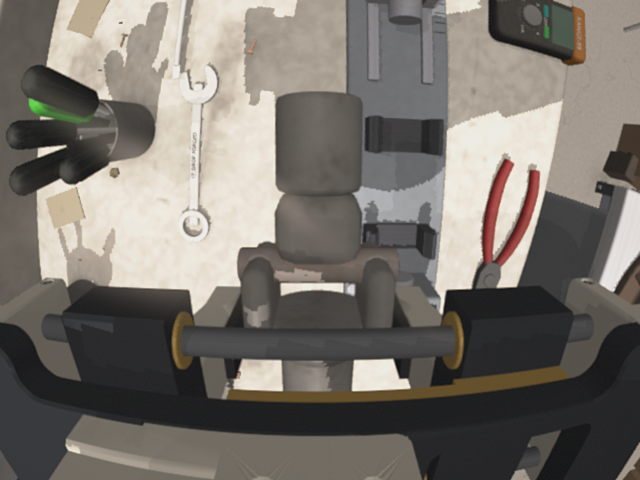

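```bash
cat >> h.py <<'E'
def fmodel():
    L=[[[-.048,-.243,.016],[-.048,.121,.016],[.048,.121,.016],[.048,-.243,.016],[-.048,-.243,.016]]]
    for y0,y1 in((.041,.065),(-.058,-.027)):
        for s in(1,-1):
            L+=[[[.032*s,y0,.056],[.032*s,y1,.056],[.0255*s,y1,.056],[.0255*s,y0,.056],[.032*s,y0,.056]]]
    return L
E
python3 - <<'E'
from h import *
import pickle
c=pickle.load(open('w5.pkl','rb'))
p=[.458,-.1033,np.radians(10.26)]
overlay(c,[(l,p,0) for l in fmodel()],wproj,(330,0,480,320),2.5*.75,'w5o.png')
overlay(c,[],wproj,(330,0,480,320),2.5*.75,'w5z.png')
a=cv2.imread('pics/w5o.png');b=cv2.imread('pics/w5z.png');cv2.imwrite('pics/w5o.png',np.hstack([a,b]))
d=pickle.load(open('d0.pkl','rb'))
overlay(d['scene'],[(l,p,0) for l in fmodel()],proj,(295,255,445,385),4.6,'s5o.png')
E
```

```text
(no output)
```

View pics/w5o.png

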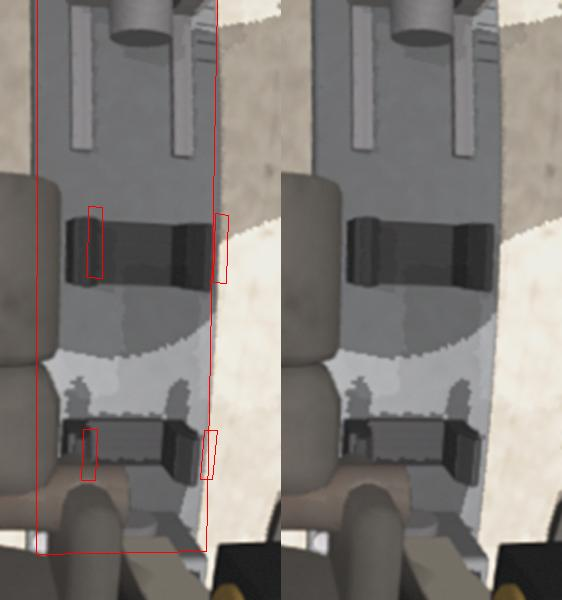

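View pics/s5o.png

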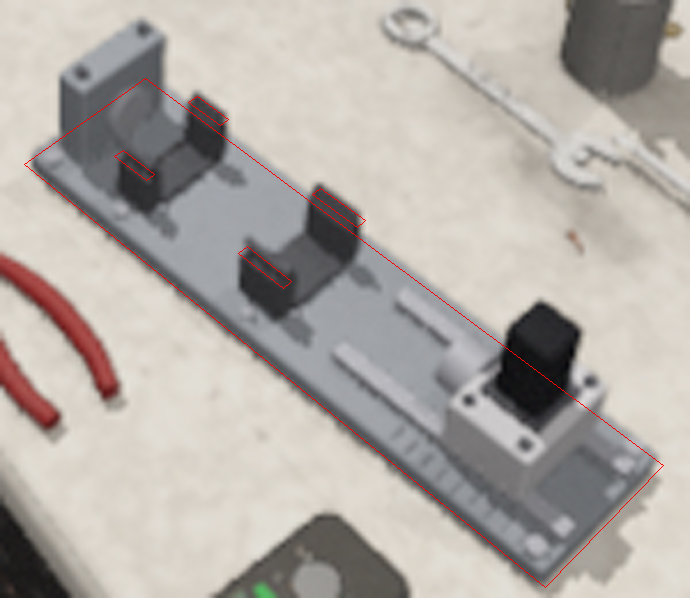

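Run:
```python
from h import *
import pickle
c=pickle.load(open('w5.pkl','rb'))
P=[[.032,-.058,.056],[.032,-.027,.056],[-.032,-.058,.056],[-.032,-.027,.056],[.032,.041,.056],[-.032,.041,.056],[-.032,.065,.056]]
uv=np.array([[67,218],[67,287],[213,222],[212,292],[63,420],[199,430],[196,486]])/1.875+[330-.5,-.5]
q=least_squares(lambda x:(wproj(c,pose(x,P))-uv).ravel(),[.458,-.1,.18],loss='soft_l1')
print(q.x[:2],np.degrees(q.x[2]),np.round((wproj(c,pose(q.x,P))-uv),1).tolist())
overlay(c,[(l,q.x,0) for l in fmodel()],wproj,(330,0,480,320),2.5*.75,'w5o.png')
b=cv2.imread('pics/w5z.png');a=cv2.imread('pics/w5o.png');cv2.imwrite('pics/w5o.png',np.hstack([a,b]))
pg=pose(q.x,[[0,-.003+.012,0]])[0]; print(pg)
delta([pg[0]+.09,pg[1]-.03,.2],np.degrees(q.x[2])-90)
```

```text
[ 0.46544299 -0.09801566] 10.238097317152006 [[0.8, -1.8], [0.4, -0.7], [-1.2, -0.1], [-1.7, -0.7], [0.7, 9.4], [0.4, 4.1], [-0.4, 0.3]]
[ 0.46384334 -0.08915896  0.        ]
d [0.0743, -0.011, -0.0008] [-0.0014, 0.0031, -0.0031]
```

View pics/w5o.png

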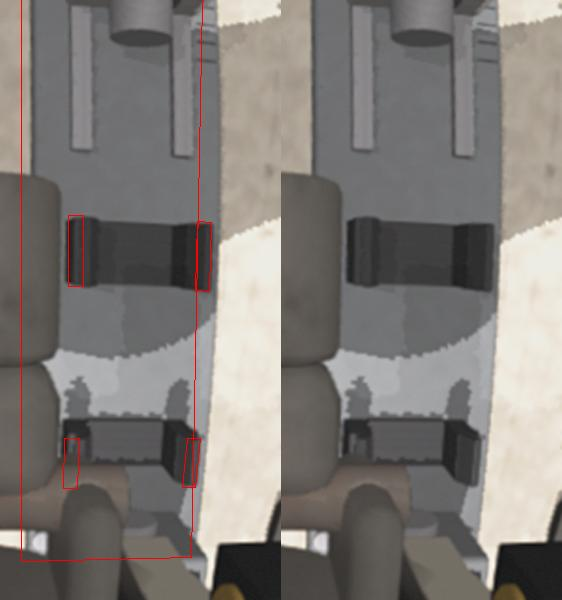

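Run:
```python
from h import *
delta([.44,.035,.27],-79.75)
```

```text
d [-0.0976, 0.074, -0.0704] [-0.0014, 0.0031, -0.0033]
```

Request:
{"api": "step_arm", "payload": {
  "increments": [
    [[-0.02,0.015,-0.015],[0,0,0],1],
    [[-0.045,0.035,-0.035],[0,0,0],1],
    [[-0.07,0.055,-0.055],[0,0,0],1],
    [[-0.09,0.07,-0.067],[0,0,0],1],
    [[-0.098,0.074,-0.07],[-0.001,0.003,-0.003],1],
    [[-0.098,0.074,-0.07],[-0.001,0.003,-0.003],1],
    [[-0.098,0.074,-0.07],[-0.001,0.003,-0.003],1],
    [[-0.098,0.074,-0.07],[-0.001,0.003,-0.003],1]
  ]
}}

```text
time_s: 6.0
tcp_pos: [0.4405, 0.0347, 0.2697]
eef_rot: [-180.0, -0.0, -79.8]
contact_force: [0.5, 0.0, -5.1]
gripper_width: 0.0615
```

Run:
```python
from h import *
import pickle
s=r.get_state();print(s['tcp_pos'],s['eef_rot'],s['contact_force'],s['gripper_width'],np.abs(s['qd']).max())
c=snap('wrist','w6.png');c['state']=s;pickle.dump(c,open('w6.pkl','wb'))
p=[.4600,-.1033,np.radians(10.26)]
overlay(c,[(l,p,0) for l in fmodel()],wproj,(230,0,410,150),4.4,'w6o.png')
overlay(c,[],wproj,(230,0,410,150),4.4,'w6z.png')
```

```text
[0.44047885 0.03466979 0.26973911] [-1.79958566e+02 -3.22755643e-02 -7.97993436e+01] [ 0.51216972  0.03775154 -5.10995846] 0.06147411111363703 0.5712160698452154
```

View pics/w6.png

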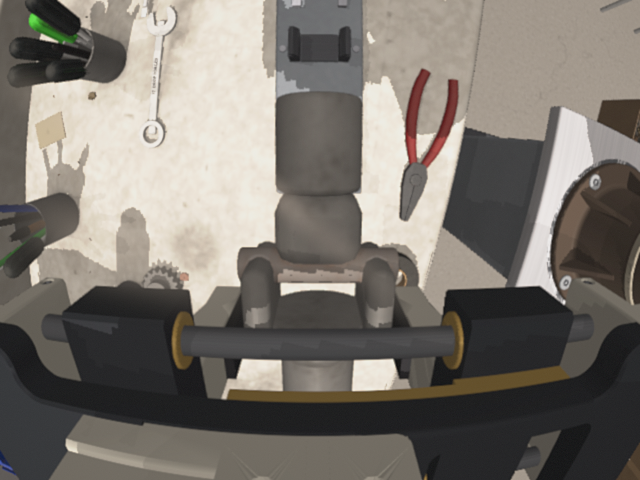

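View pics/w6o.png

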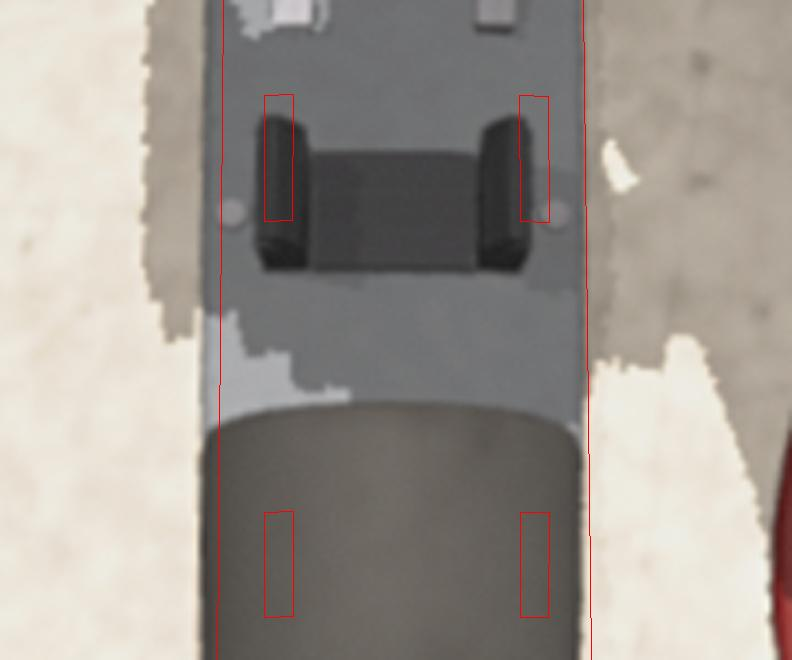

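Run:
```python
from h import *
import pickle
c6=pickle.load(open('w6.pkl','rb'));c5=pickle.load(open('w5.pkl','rb'))
for p in ([.4626,-.103,np.radians(10.05)],[.4626,-.109,np.radians(10.05)],[.4626,-.115,np.radians(10.05)]):
  print(p)
  f6=lambda P:np.round((wproj(c6,pose(p,P))-[230,0]+.5)*4.4).astype(int).tolist()
  f5=lambda P:np.round((wproj(c5,pose(p,P))-[330,0]+.5)*1.875).astype(int).tolist()
  print('w6 top far(118)',f6([[.032,-.058,.056],[-.032,-.058,.056]]),'plate',f6([[.048,-.05,.016],[-.048,-.05,.016],[.048,0,.016],[-.048,0,.016]]))
  for z in(.016,.024): print(z,'w6 floor 152,270',f6([[0.0205,-.058,z],[-.0205,-.027,z]]),'w5 222,287;420,463',f5([[-.0205,-.058,z],[-.0205,-.027,z],[-.0205,.041,z],[-.0205,.065,z]]))
  print('w5 tops: T3 213,222; T4 212,292; S3 199,430 S4 196,486',f5([[-.032,-.058,.056],[-.032,-.027,.056],[-.032,.041,.056],[-.032,.065,.056]]))
  print('w5 plate right 219@150,217@310',f5([[-.048,-.09,.016],[-.048,-.02,.016]]), 'left 32@100',f5([[.048,-.11,.016],[.048,-.11,0.0]]))
```

```text
[0.4626, -0.103, np.float64(0.17540558982543014)]
w6 top far(118) [[254, 94], [537, 95]] plate [[202, 171], [587, 173], [201, 360], [587, 362]]
0.016 w6 floor 152,270 [[312, 139], [477, 255]] w5 222,287;420,463 [[171, 215], [169, 277], [163, 409], [159, 454]]
0.024 w6 floor 152,270 [[311, 130], [479, 249]] w5 222,287;420,463 [[175, 214], [173, 277], [167, 413], [163, 458]]
w5 tops: T3 213,222; T4 212,292; S3 199,430 S4 196,486 [[219, 213], [217, 282], [208, 429], [203, 478]]
w5 plate right 219@150,217@310 [[223, 157], [220, 293]] left 32@100 [[33, 106], [31, 112]]
[0.4626, -0.109, np.float64(0.17540558982543014)]
w6 top far(118) [[259, 70], [542, 72]] plate [[206, 149], [591, 151], [205, 337], [592, 339]]
0.016 w6 floor 152,270 [[317, 117], [481, 233]] w5 222,287;420,463 [[173, 203], [171, 265], [165, 398], [162, 443]]
0.024 w6 floor 152,270 [[315, 108], [483, 226]] w5 222,287;420,463 [[177, 202], [176, 265], [169, 401], [166, 447]]
w5 tops: T3 213,222; T4 212,292; S3 199,430 S4 196,486 [[221, 200], [220, 269], [211, 416], [206, 466]]
w5 plate right 219@150,217@310 [[225, 146], [222, 282]] left 32@100 [[35, 94], [33, 101]]
[0.4626, -0.115, np.float64(0.17540558982543014)]
w6 top far(118) [[264, 47], [546, 49]] plate [[211, 128], [595, 130], [209, 314], [596, 317]]
0.016 w6 floor 152,270 [[321, 96], [486, 211]] w5 222,287;420,463 [[175, 192], [174, 253], [168, 387], [165, 432]]
0.024 w6 floor 152,270 [[320, 87], [487, 204]] w5 222,287;420,463 [[179, 191], [178, 253], [172, 390], [169, 436]]
w5 tops: T3 213,222; T4 212,292; S3 199,430 S4 196,486 [[224, 187], [222, 256], [214, 404], [209, 454]]
w5 plate right 219@150,217@310 [[227, 135], [225, 270]] left 32@100 [[37, 83], [35, 90]]
```

Run:
```python
from h import *
import pickle
p=[.4626,-.0988,np.radians(10.05)]
a=[]
for n,b in(('w6',(230,0,410,150)),('w5',(330,0,480,320))):
    c=pickle.load(open(n+'.pkl','rb'));overlay(c,[(l,p,0) for l in fmodel()],wproj,b,2.,n+'o.png')
    a.append(cv2.imread('pics/'+n+'o.png'))
a[0]=cv2.copyMakeBorder(a[0],0,340,0,0,cv2.BORDER_CONSTANT); cv2.imwrite('pics/cmp.png',np.hstack(a)[:600])
delta([.4613,-.0909,.12],-79.95)
```

```text
d [0.127, 0.0018, 0.1498] [-0.0006, -0.0007, 0.0021]
```

View pics/cmp.png

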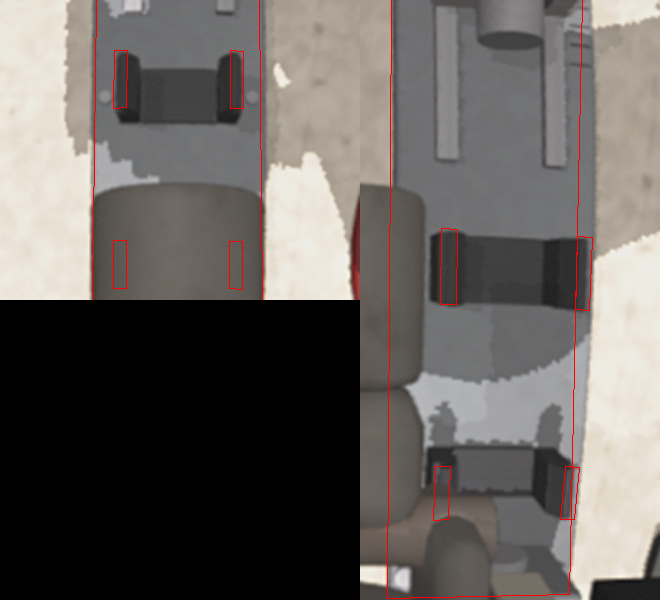

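The overlay matches both views; the plate edge in the right panel is only a chord of a curved line. Moving over the seat.

Request:
{"api": "step_arm", "payload": {
  "increments": [
    [[0.03,0,0.0],[0,0,0],1],
    [[0.07,0.001,0.02],[0,0,0.001],1],
    [[0.105,0.002,0.06],[0,0,0.002],1],
    [[0.122,0.002,0.1],[0,0,0.002],1],
    [[0.127,0.002,0.13],[0,0,0.002],1],
    [[0.127,0.002,0.147],[0,0,0.002],1],
    [[0.127,0.002,0.15],[0,0,0.002],1],
    [[0.127,0.002,0.15],[0,0,0.002],1],
    [[0.127,0.002,0.15],[0,0,0.002],1]
  ]
}}

```text
time_s: 6.95
tcp_pos: [0.4623, -0.0905, 0.1215]
eef_rot: [-179.8, -0.0, -79.9]
contact_force: [0.9, 0.1, -5.7]
gripper_width: 0.0622
```

Run:
```python
from h import *
import pickle
s=r.get_state();print(s['tcp_pos'],s['eef_rot'],s['contact_force'],s['gripper_width'],np.abs(s['qd']).max())
c=snap('wrist','w7.png');c['state']=s;pickle.dump(c,open('w7.pkl','wb'))
cs=snap('scene','s7.png')
a=cv2.resize(cs['color'][230:390,280:450,::-1],None,fx=3.7,fy=3.7,interpolation=cv2.INTER_CUBIC);cv2.imwrite('pics/s7z.png',a)
delta([.4613,-.0909,.04],-79.95)
```

```text
[ 0.4622808  -0.09046569  0.1215104 ] [-1.79791740e+02 -2.61624174e-02 -7.99014678e+01] [ 0.90899204  0.07387382 -5.67825543] 0.06222175346235065 0.8001927797319368
d [0.0005, 0.0014, 0.0817] [-0.0044, -0.0002, 0.0011]
```

View pics/w7.png

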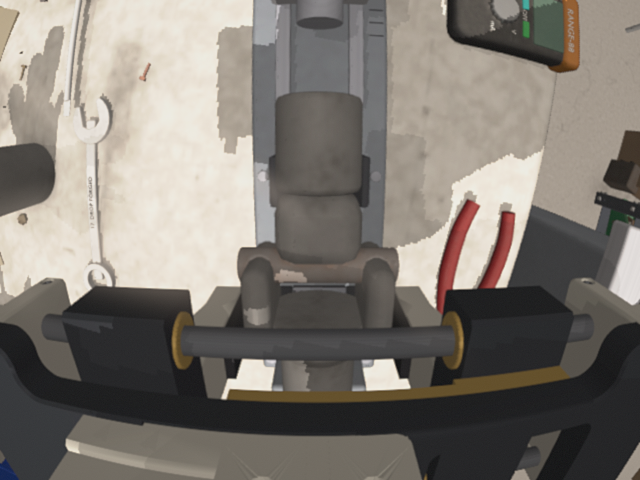

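View pics/s7z.png

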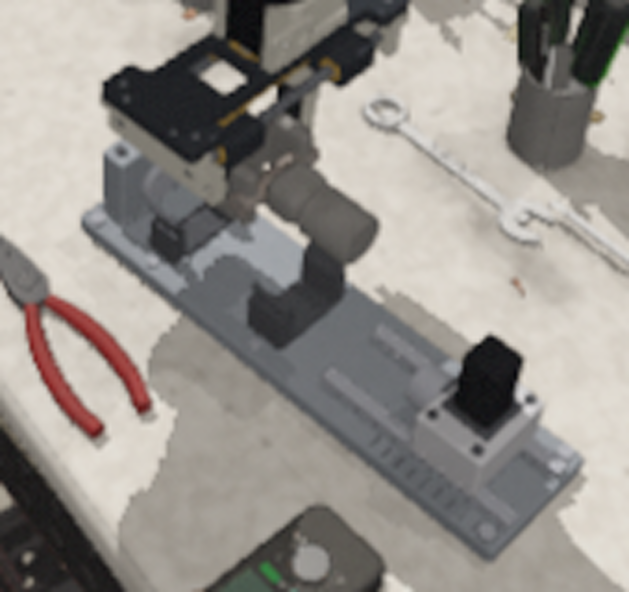

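The wrist view is symmetric: plate edges at 253/387, saddle walls at 269/369, shaft at 275/362. Descending.

Request:
{"api": "step_arm", "payload": {
  "increments": [
    [[0,0.001,0.015],[-0.003,0,0.001],1],
    [[0,0.001,0.03],[-0.003,0,0.001],1],
    [[0,0.001,0.042],[-0.003,0,0.001],1],
    [[0,0.001,0.05],[-0.003,0,0.001],1],
    [[0,0.001,0.056],[-0.003,0,0.001],1],
    [[0,0.001,0.062],[-0.003,0,0.001],1],
    [[0,0.001,0.066],[-0.003,0,0.001],1],
    [[0,0.001,0.07],[-0.003,0,0.001],1],
    [[0,0.001,0.07],[-0.003,0,0.001],1],
    [[0,0.001,0.07],[-0.003,0,0.001],1]
  ]
}}

```text
time_s: 8.05
tcp_pos: [0.4605, -0.0907, 0.0506]
eef_rot: [180.0, -0.0, -80.0]
contact_force: [-1.1, 0.2, -5.4]
gripper_width: 0.0613
```

Run:
```python
from h import *
import pickle
s=r.get_state();print(s['tcp_pos'],s['eef_rot'],s['contact_force'],s['moment'],s['gripper_width'],np.abs(s['qd']).max())
c=snap('wrist','w8.png')
```

```text
[ 0.4605253  -0.09067158  0.05063359] [ 1.79954944e+02 -1.20205496e-02 -7.99720419e+01] [-1.14121748  0.22005551 -5.35690333] [ 0.1414822  -0.09234903  0.02871935] 0.061295562409035456 0.2919058682795583
```

View pics/w8.png

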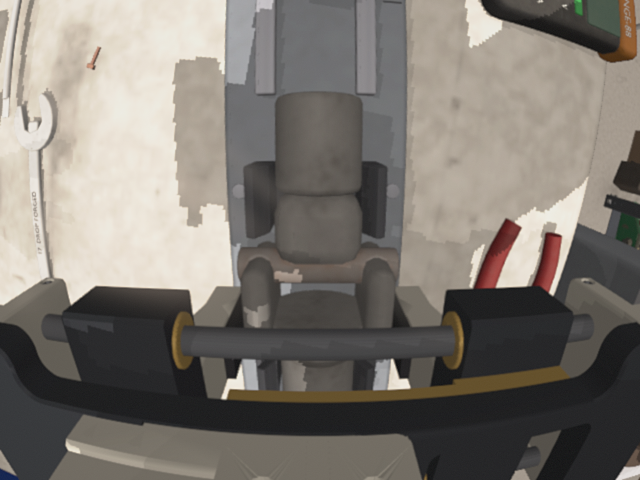

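Request:
{"api": "step_arm", "payload": {
  "increments": [
    [[0,-0.0007,0.003],[0,0,0],1],
    [[0,-0.0007,0.006],[0,0,0],1],
    [[0,-0.0007,0.008],[0,0,0],1],
    [[0,-0.0007,0.01],[0,0,0],1],
    [[0,-0.0007,0.0115],[0,0,0],1],
    [[0,-0.0007,0.0125],[0,0,0],1],
    [[0,-0.0007,0.0125],[0,0,0],1],
    [[0,-0.0007,0.0125],[0,0,0],1]
  ]
}}

```text
time_s: 8.9
tcp_pos: [0.4611, -0.0905, 0.0381]
eef_rot: [179.9, -0.0, -80.0]
contact_force: [0.0, 0.0, -4.9]
gripper_width: 0.0617
```

Request:
{"api": "step_arm", "payload": {
  "increments": [
    [[0,0,0.0006],[0,0,0],1],
    [[0,0,0.0012],[0,0,0],1],
    [[0,0,0.0012],[0,0,0],1],
    [[0,0,0.0012],[0,0,0],1]
  ]
}}

```text
time_s: 9.3
tcp_pos: [0.4612, -0.0905, 0.0376]
eef_rot: [180.0, -0.0, -80.0]
contact_force: [-5.5, 2.3, 7.7]
gripper_width: 0.0619
```

The joint is seated: vertical force rose from -5 to +7.7 N at the expected height. Releasing.

Request:
{"api": "step_arm", "payload": {
  "increments": [
    [[0,0,0.0],[0,0,0],0.85],
    [[0,0,0],[0,0,0],0.5],
    [[0,0,0],[0,0,0],0],
    [[0,0,0],[0,0,0],0],
    [[0,0,0],[0,0,0],0],
    [[0,0,0],[0,0,0],0]
  ]
}}

```text
time_s: 9.9
tcp_pos: [0.4614, -0.0905, 0.0369]
eef_rot: [180.0, -0.0, -80.0]
contact_force: [-0.2, 0.2, 0.5]
gripper_width: 0.0856
```

Run:
```python
from h import *
s=r.get_state();print(s['tcp_pos'],s['contact_force'],s['gripper_width'])
snap('wrist','w9.png')
```

```text
[ 0.46136145 -0.09052478  0.03690763] [-0.18986959  0.21113057  0.47028602] 0.08560153708686422
```

View pics/w9.png

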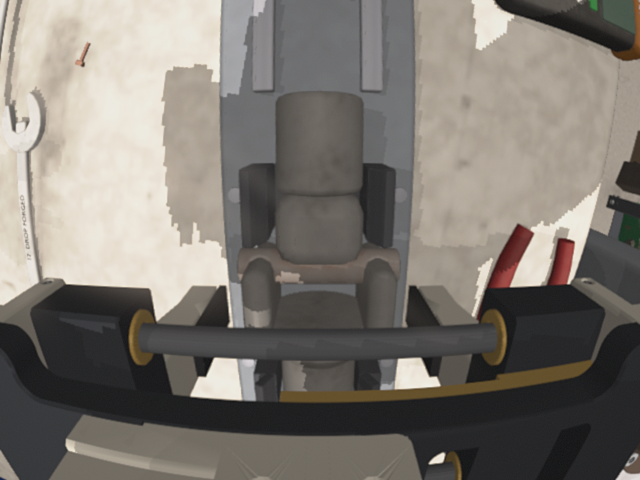

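The joint lies in both saddles and the fingers are clear of it. Lifting straight up.

Request:
{"api": "step_arm", "payload": {
  "increments": [
    [[0,0,-0.015],[0,0,0],0],
    [[0,0,-0.04],[0,0,0],0],
    [[0,0,-0.08],[0,0,0],0],
    [[0,0,-0.12],[0,0,0],0],
    [[0,0,-0.16],[0,0,0],0],
    [[0,0,-0.19],[0,0,0],0],
    [[0.03,0,-0.2],[0,0,0],0],
    [[0.05,0,-0.2],[0,0,0],0],
    [[0.05,0,-0.2],[0,0,0],0],
    [[0.05,0,-0.2],[0,0,0],0]
  ]
}}

```text
time_s: 10.95
tcp_pos: [0.4697, -0.1399, 0.2365]
eef_rot: [179.9, 0.0, -80.1]
contact_force: [-1.1, 0.6, 0.0]
gripper_width: 0.0876
```

Run:
```python
from h import *
import pickle
s=r.get_state();print(s['tcp_pos'],s['eef_rot'],s['contact_force'],s['gripper_width'],np.abs(s['qd']).max())
c=snap('wrist','w10.png');c['state']=s;pickle.dump(c,open('w10.pkl','wb'))
p=[.4626,-.0988,np.radians(10.05)]
L=[(l,p,0) for l in fmodel()[1:]]+[(l,[*pose(p,[[0,-.004,0]])[0][:2],p[2]],.016) for l in jmodel()]
for y in(-.186,):
    L+=[([[s*.014,y+t*.014,.112] for s,t in((1,1),(1,-1),(-1,-1),(-1,1),(1,1))],p,0)]
overlay(c,L,wproj,(0,0,640,480),1.2,'w10o.png')
```

```text
[ 0.46968147 -0.13993637  0.23651123] [ 1.79918621e+02  7.59490988e-03 -8.00514113e+01] [-1.10617919  0.58733515  0.02445361] 0.08764907326724751 1.0246859490447333
```

View pics/w10o.png

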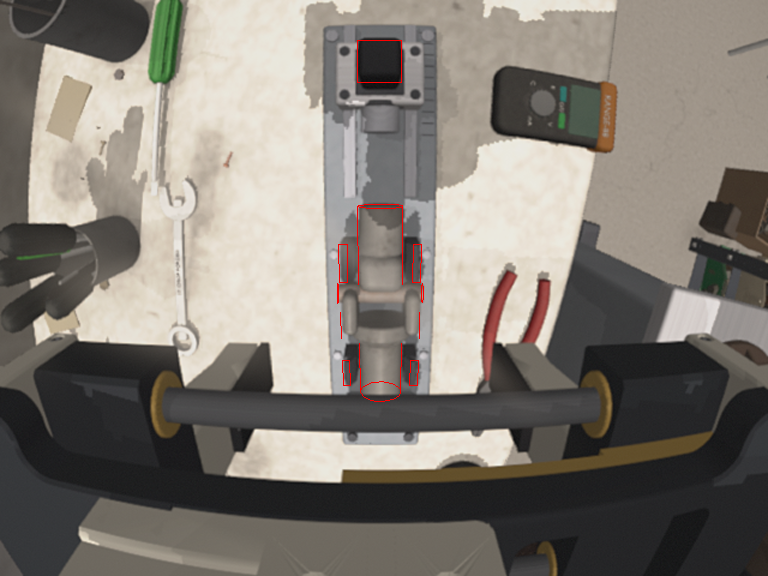

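The post matches the model at fixture y = -0.186, and the joint sits where the overlay expects. Going to the post.

Run:
```python
from h import *
p=[.4626,-.0988,np.radians(10.05)]
g=pose(p,[[0,-.186,.0]])[0]; print(g)
delta([g[0],g[1],.14],-79.95);delta([g[0],g[1],.076],-79.95)
```

```text
[ 0.4950584  -0.28194599  0.        ]
d [0.1446, -0.0005, 0.0965] [0.0015, 0.0001, -0.0011]
d [0.1446, -0.0006, 0.1605] [0.0015, 0.0001, -0.0011]
```

Request:
{"api": "step_arm", "payload": {
  "increments": [
    [[0.04,0,0.01],[0,0,0],0],
    [[0.085,0,0.03],[0,0,0],0],
    [[0.125,0,0.055],[0,0,0],0],
    [[0.144,0,0.08],[0.001,0,0],0],
    [[0.144,0,0.1],[0.001,0,0],0],
    [[0.144,0,0.12],[0.001,0,0],0],
    [[0.144,0,0.14],[0.001,0,0],0],
    [[0.144,0,0.155],[0.001,0,0],0],
    [[0.144,0,0.16],[0.001,0,0],0],
    [[0.144,0,0.16],[0.001,0,0],0]
  ]
}}

```text
time_s: 12.0
tcp_pos: [0.4946, -0.2809, 0.0762]
eef_rot: [179.9, 0.0, -79.9]
contact_force: [-0.3, -1.2, 0.0]
gripper_width: 0.0874
```

Run:
```python
from h import *
s=r.get_state();print(s['tcp_pos'],s['eef_rot'],s['contact_force'],s['gripper_width'],np.abs(s['qd']).max())
snap('wrist','w11.png')
```

```text
[ 0.49456338 -0.2809333   0.07617659] [ 1.79907403e+02  2.60074403e-02 -7.99276367e+01] [-0.29673047 -1.24060728  0.04570697] 0.08735386527758039 1.3208577780731223
```

View pics/w11.png

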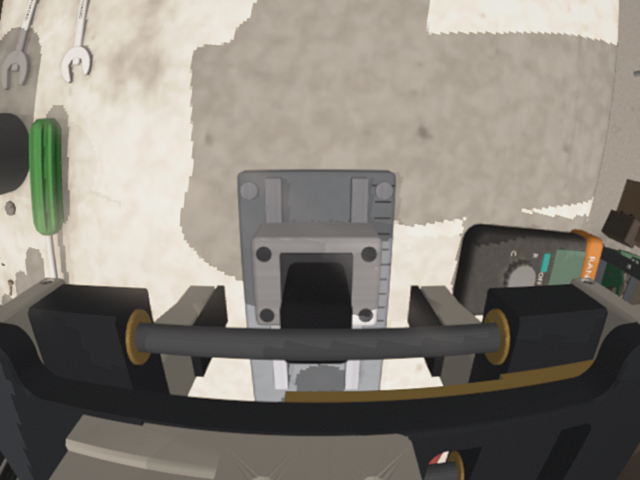

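The post is centred between the fingers. Gripping it.

Request:
{"api": "step_arm", "payload": {
  "increments": [
    [[0,0,0],[0,0,0],0.5],
    [[0,0,0],[0,0,0],1],
    [[0,0,0],[0,0,0],1],
    [[0,0,0],[0,0,0],1],
    [[0,0,0],[0,0,0],1],
    [[0,0,0],[0,0,0],1]
  ],
  "force": 25
}}

```text
time_s: 12.65
tcp_pos: [0.4949, -0.2816, 0.0769]
eef_rot: [-180.0, -0.0, -80.0]
contact_force: [0.7, 0.0, 0.3]
gripper_width: 0.0449
```

Request:
{"api": "step_arm", "payload": {
  "increments": [
    [[0,0,0],[0,0,0],1],
    [[0,0,0],[0,0,0],1],
    [[0,0,0],[0,0,0],1],
    [[0,0,0],[0,0,0],1]
  ]
}}

```text
time_s: 13.05
tcp_pos: [0.4953, -0.2815, 0.0768]
eef_rot: [-180.0, -0.0, -80.0]
contact_force: [2.0, 0.5, -2.1]
gripper_width: 0.0278
```

Post gripped at 28 mm. I'll push along the bed (tool -x).

Request:
{"api": "step_arm", "payload": {
  "increments": [
    [[-0.006,0,0],[0,0,0],1],
    [[-0.014,0,0],[0,0,0],1],
    [[-0.022,0,0],[0,0,0],1],
    [[-0.03,0,0],[0,0,0],1],
    [[-0.037,0,0],[0,0,0],1],
    [[-0.043,0,0],[0,0,0],1],
    [[-0.048,0,0],[0,0,0],1],
    [[-0.051,0,0],[0,0,0],1],
    [[-0.051,0,0],[0,0,0],1]
  ]
}}

```text
time_s: 13.95
tcp_pos: [0.4863, -0.2303, 0.0768]
eef_rot: [-179.9, 0.0, -79.9]
contact_force: [4.2, 3.1, -3.0]
gripper_width: 0.0275
```

Request:
{"api": "step_arm", "payload": {
  "increments": [
    [[-0.0015,0,0],[0,0,0],1],
    [[-0.003,0,0],[0,0,0],1],
    [[-0.0045,0,0],[0,0,0],1],
    [[-0.006,0,0],[0,0,0],1],
    [[-0.007,0,0],[0,0,0],1],
    [[-0.007,0,0],[0,0,0],1]
  ]
}}

```text
time_s: 14.55
tcp_pos: [0.4853, -0.2246, 0.0769]
eef_rot: [-179.9, -0.0, -80.0]
contact_force: [5.9, -4.7, -6.2]
gripper_width: 0.028
```

Run:
```python
from h import *
s=r.get_state();print(s['tcp_pos'],s['contact_force'],s['joint_torque'])
cs=snap('scene','s12.png')
a=cv2.resize(cs['color'][230:390,280:450,::-1],None,fx=3.7,fy=3.7,interpolation=cv2.INTER_CUBIC);cv2.imwrite('pics/s12z.png',a)
```

```text
[ 0.48529879 -0.22464874  0.07687916] [ 5.94143703 -4.73152787 -6.16916613] [ 5.78082763e-01 -4.79284143e+01  2.08120680e+01  4.61798564e+00
 -1.76042262e+00 -3.76396347e-02]
```

View pics/s12z.png

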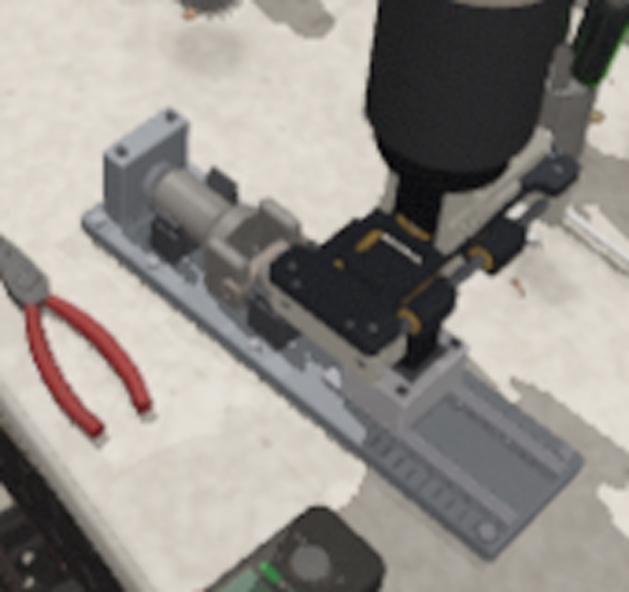

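Request:
{"api": "step_arm", "payload": {
  "increments": [
    [[-0.001,0,0],[0,0,0],1],
    [[-0.002,0,0],[0,0,0],1],
    [[-0.003,0,0],[0,0,0],1],
    [[-0.003,0,0],[0,0,0],1],
    [[-0.003,0,0],[0,0,0],1]
  ]
}}

```text
time_s: 15.1
tcp_pos: [0.4848, -0.2219, 0.0768]
eef_rot: [-180.0, -0.1, -80.0]
contact_force: [5.7, -4.2, -6.3]
gripper_width: 0.0281
```

Request:
{"api": "step_arm", "payload": {
  "increments": [
    [[-0.001,0,0],[0,0,0],1],
    [[-0.002,0,0],[0,0,0],1],
    [[-0.003,0,0],[0,0,0],1],
    [[-0.003,0,0],[0,0,0],1],
    [[-0.003,0,0],[0,0,0],1]
  ]
}}

```text
time_s: 15.6
tcp_pos: [0.4842, -0.2189, 0.0769]
eef_rot: [-180.0, -0.1, -80.0]
contact_force: [6.6, -5.2, -6.8]
gripper_width: 0.028
```

Request:
{"api": "step_arm", "payload": {
  "increments": [
    [[-0.001,0,0],[0,0,0],1],
    [[-0.002,0,0],[0,0,0],1],
    [[-0.002,0,0],[0,0,0],1],
    [[-0.002,0,0],[0,0,0],1]
  ]
}}

```text
time_s: 16.0
tcp_pos: [0.484, -0.2175, 0.0769]
eef_rot: [-180.0, -0.1, -80.0]
contact_force: [6.3, -9.2, -9.3]
gripper_width: 0.0278
```

Request:
{"api": "step_arm", "payload": {
  "increments": [
    [[-0.001,0,0],[0,0,0],1],
    [[-0.0015,0,0],[0,0,0],1],
    [[-0.0015,0,0],[0,0,0],1]
  ]
}}

```text
time_s: 16.3
tcp_pos: [0.484, -0.2173, 0.0769]
eef_rot: [-180.0, -0.2, -80.0]
contact_force: [8.1, -19.0, -13.1]
gripper_width: 0.0276
```

It has stalled against the stop: no motion while the force rose to 19 N. I'll relax the command slightly and open.

Request:
{"api": "step_arm", "payload": {
  "increments": [
    [[0.0008,0,0],[0,0,0],1],
    [[0.0013,0,0],[0,0,0],1],
    [[0.0013,0,0],[0,0,0],0.9],
    [[0.0013,0,0],[0,0,0],0.6],
    [[0.0013,0,0],[0,0,0],0],
    [[0.0013,0,0],[0,0,0],0],
    [[0.0013,0,0],[0,0,0],0],
    [[0.0013,0,0],[0,0,0],0]
  ]
}}

```text
time_s: 17.1
tcp_pos: [0.4832, -0.2163, 0.0769]
eef_rot: [180.0, -0.0, -80.0]
contact_force: [-0.5, -0.5, -0.8]
gripper_width: 0.0611
```

Run:
```python
from h import *
s=r.get_state();print(s['tcp_pos'],s['contact_force'],s['gripper_width'])
```

```text
[ 0.48321837 -0.21626395  0.07692075] [-0.52775545 -0.48432709 -0.76935648] 0.06109298564563546
```

Request:
{"api": "step_arm", "payload": {
  "increments": [
    [[0,0,0],[0,0,0],0],
    [[0,0,-0.015],[0,0,0],0],
    [[0,0,-0.04],[0,0,0],0],
    [[0,0,-0.08],[0,0,0],0],
    [[0,0,-0.12],[0,0,0],0],
    [[0,0,-0.16],[0,0,0],0],
    [[-0.02,0,-0.18],[0,0,0],0],
    [[-0.03,0,-0.18],[0,0,0],0],
    [[-0.03,0,-0.18],[0,0,0],0],
    [[-0.03,0,-0.18],[0,0,0],0]
  ]
}}

```text
time_s: 18.1
tcp_pos: [0.4776, -0.1866, 0.256]
eef_rot: [179.9, 0.0, -79.9]
contact_force: [-0.9, 0.0, -0.1]
gripper_width: 0.0874
```

Run:
```python
from h import *
import pickle
s=r.get_state();print(s['time_s'],s['tcp_pos'],s['contact_force'],s['gripper_width'])
c=snap('wrist','w13.png');c['state']=s
p=[.4626,-.0988,np.radians(10.05)]
L=[(l,[*pose(p,[[0,.003,0]])[0][:2],p[2]],.016) for l in jmodel()]
overlay(c,[],wproj,(220,60,420,350),2.05,'a.png');overlay(c,L,wproj,(220,60,420,350),2.05,'b.png')
cv2.imwrite('pics/w13o.png',np.hstack([cv2.imread('pics/a.png')[:595,:390],cv2.imread('pics/b.png')[:595,:390]]))
cs=snap('scene','s13.png')
a=cv2.resize(cs['color'][230:390,280:450,::-1],None,fx=3.7,fy=3.7,interpolation=cv2.INTER_CUBIC);cv2.imwrite('pics/s13z.png',a)
```

```text
18.1 [ 0.4776416  -0.18658934  0.25598336] [-0.87884498  0.02441569 -0.06413999] 0.08743515822644232
```

View pics/w13o.png

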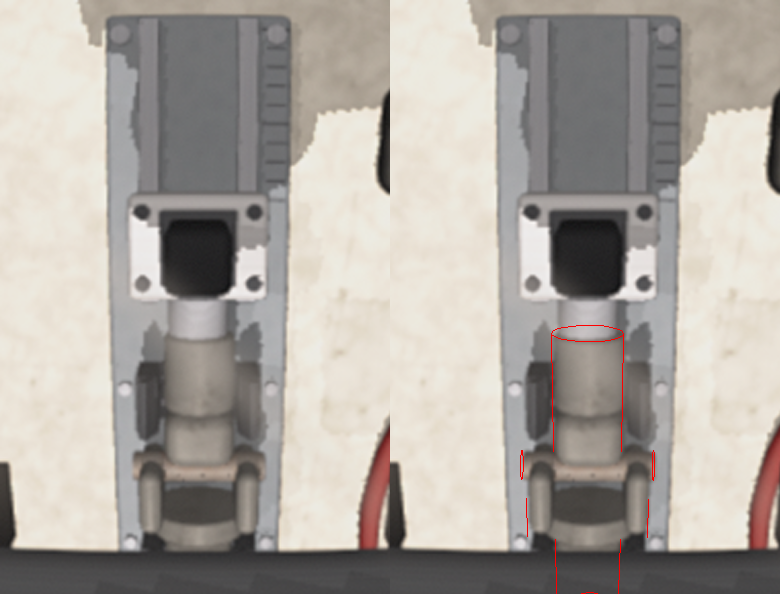

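View pics/s13z.png

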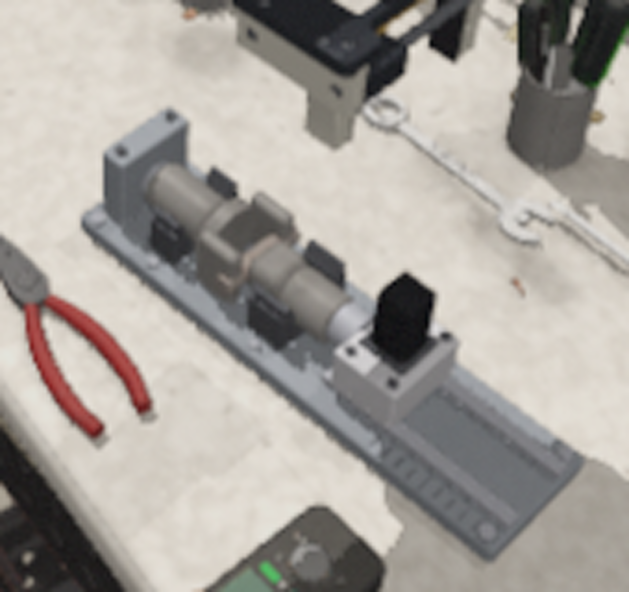

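The pusher touches the long shaft. I'll take one more view, of the stop end.

Request:
{"api": "step_arm", "payload": {
  "increments": [
    [[-0.04,0,0],[0,0,0],0],
    [[-0.08,0,0],[0,0,0],0],
    [[-0.12,0,0],[0,0,0],0],
    [[-0.16,0,0],[0,0,0],0],
    [[-0.19,0,0],[0,0,0],0],
    [[-0.2,0,0],[0,0,0],0],
    [[-0.2,0,0],[0,0,0],0],
    [[-0.2,0,0],[0,0,0],0],
    [[-0.2,0,0],[0,0,0],0]
  ]
}}

```text
time_s: 19.1
tcp_pos: [0.4434, 0.0092, 0.2565]
eef_rot: [180.0, -0.0, -80.0]
contact_force: [0.8, -0.5, -0.7]
gripper_width: 0.0876
```

Run:
```python
from h import *
s=r.get_state();print(s['time_s'],s['tcp_pos'],s['contact_force'])
c=snap('wrist','w14.png');c['state']=s
overlay(c,[],wproj,(240,0,400,260),2.3,'w14z.png')
```

```text
19.1 [0.44343109 0.00922385 0.25651078] [ 0.84599169 -0.46132403 -0.71407538]
```

View pics/w14z.png

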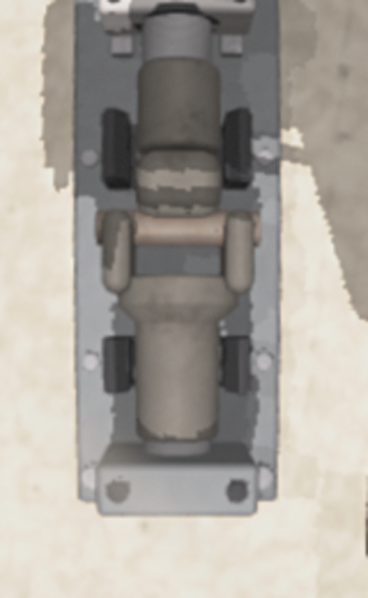

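No gap is visible at either end: the plain shaft meets the button at (178,440), and the pusher meets the long shaft at (178,60). The arm is clear, so I'll hand the job in.

```bash
python3 -c "
from plant import r
print(r.close_job())"
```

```text
the job is handed in; nothing more can be done
None
```

The universal joint is in the fixture, plain shaft towards the fixed stop, and the tailstock has pushed it home. I handed the job in at about 19 s of the 48 s allowed; `close_job()` gives no verdict.

- **Setting down:** I gripped the joint by its ears and lowered it into both saddles. It touched the plate at the expected height, about 8 N upward, and I released it there without a drop.
- **Pushing home:** I gripped the post and slid the tailstock about 65 mm until it stalled at about 19 N. Then I eased off, let go and moved the arm clear.
- **Last checks:** The wrist and scene pictures show the shaft against the stop button and the pusher against the other end. The arm touched nothing, with under 1.5 N on the wrist sensor. I saw no sign that the gear, meter or spanner had moved, but did not measure them.
- **Disagreements:** The scene camera put the fixture about 5 mm away from where the wrist camera did in each of x and y, and I went with the wrist camera. The joint also ended about 3 mm further towards the stop than my estimate of home. I put that down to error in my fixture position, since the stall and the pictures both show contact at the stop.

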